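# Set a rotation stage to its flag with the backlash taken up, then lock it

### The arm

A 7-joint arm with a two-finger parallel gripper is mounted at the origin on a cart in front of the work surface, level with it; the furniture and walls round the work are solid. World frame = base frame: x ahead of the robot, y to its left, z up, the work surface at z = 0. Lengths are in mm, angles in rad, forces in N, time in s.
With the tool pointing down it reaches from about 400 to 875 mm from the base axis. Payload 4.4 kg.
Tool frame: the origin (TCP) lies at the very end of the fingers, on their centre line; the grasp point (between the pads) lies ctrl.grip_depth behind it (ctrl.grip_depth is the distance from the TCP to the grasp point, in mm); y points along the fingers, x is the direction in which the jaws open and shut, and the axes are right-handed (so a half turn about y gives the same grasp; the last joint's range is limited). The gripper opens to 85 mm and grips with 20 to 120 N. Pads are 22 mm wide; open, the fingers measure 114 mm over their backs; the gripper's body (76 mm by 85 mm) begins 54 mm behind the grasp point. The pads swing forward as they close: fully open they stand 13 mm farther back than shut.
Start: joints at [-1.24, 0.628, 0.038, 1.517, -0.027, 0.996, -0.02], TCP at [251.183, 599.521, 231.313] pointing down, gripper open.
Joint ranges: [-3.06, 3.06], [-0.37, 2.12], [-1.25, 1.32], [0.18, 2.47], [-1.1, 4.24], [0.23, 1.98], [-2.94, 2.94]. Speed limits (rad/s): [2.57, 2.57, 3.14, 3.14, 3.14, 3.14, 3.14].

### API

Orientations are given as [roll, pitch, yaw] about the fixed x, y, z axes, in that order (R = Rz(yaw) Ry(pitch) Rx(roll)).
In Python, from cell import ctrl gives the robot as it stands.
- The arm moves only by the tool apply_moves, never from a script. Its argument "motion" is a list of rows, each a list of 5 numbers: the shift along the tool's x, y, z in cm, then the turn about the tool's y in rad, then the finger opening in cm, from 0 to 8.54. In form: [[tx, ty, tz, roll, hand], ...]. A call has 1 to 20 rows; each row is the pose to reach, as a shift and turn from the pose commanded when the call began, along the tool's axes at that moment; what a row does not reach only later rows make up. A row lasts 1/8 s, in which the tool goes at most 62.5 mm and 10.7 degrees, less where a joint would pass 70% of its speed; a pose out of reach is approached as far as the arm can. A call with a gripper value outside its range is refused whole. The fingers move at their own pace and stop on an object; the grip force is fixed at half the most. Time passes only in rows, so rows that repeat a pose let the fingers close. It gives the time, the measured TCP pose, the force and the opening at its end, in the units of the state.
- ctrl.read_state(): the state, without advancing time (a new reading comes with each control period).
- ctrl.get_image(name): name is "scene" or "top" or "wrist"; returns a dict with "image" (420x560x3 uint8, red, green, blue), "vfov" (degrees; the focal length in pixels is half the picture's height over the tangent of half this angle, whatever the lens; pixels are square), "cx", "cy" (the principal point, pixels), "extrinsics" (4x4, takes a point from world to camera coordinates); the wrist camera has in their place "tool_from_camera" (4x4, takes a point from camera to tool coordinates, whose origin is the TCP and whose axes are the tool frame's). Camera axes: x right, y up, looking along -z (the intrinsics and any distortion apply to the point x, -y, -z); pixel columns grow to the right and rows downward; lengths in mm; the calibration is good to about 2 mm. A picture is of the moment at which its call begins: read the wrist's pose just before it. There is no depth.
- ctrl.finish_job(): hands the job in, once; it reports no verdict.
Trained networks look in a picture, given as the dict that the camera call returned (one of the last four; its "shot" number tells which), for a name from the list of things; names that differ only in an ending like _2 or _b are one class to them, and where a whole thing is asked for, a point or a joint stands for the part that bears it (a point fixed in the world has none). Each returns a list of dicts, best first, with "confidence" (0 to 1); they miss things now and then, are a little off and sometimes report something else, mostly with a low value. They report only what shows in the picture. A call takes as long as a camera call.
- ctrl.search_frame(picture, query): "location" ([x, y, z] in mm, in world coordinates, good to about 4 mm: the middle of the surface that is visible of it).
- ctrl.mark_of(picture, query): "location" ([x, y, z] in mm, in world coordinates, good to about 4 mm: a listed point, or the origin of a listed thing).
The state is a dict: "clock": time; "qpos": joint angles; "qd": joint speeds; "tau": joint torques, N m; "eef_pos": TCP position; "tool_rot": TCP orientation; "force": force on the tool from outside, world axes, zero at the start; "torque": the same for the moment, N m; "width": finger opening in mm.
Only numpy, scipy, OpenCV 4.12 (cv2) and the standard library are available. Lean on these libraries where they do the work, as an engineer would, in place of code of your own. Each camera call takes 0.05 s, during which the arm holds its last target.

### The job

Set the rotation stage to its red flag with the backlash taken up: by the black upright post of its hand ring, turn it anticlockwise (seen from above) until the yellow pointer is a good 15 degrees, one long scale division, past the flag, then bring it back clockwise and stop with the pointer on the flag, so that the last movement of the ring was the clockwise one that drove the pointer there. Then swing the blue lock lever clockwise, fully home, without shifting the setting, and leave the cube in place on the platform and the vial, the green box and the lens mount beside the stage where they stand.

Things in the scene. Friction and masses are not known exactly. Their poses are not given: they have to be found in the camera images.
- stage: Fixed rotation stage; origin at underside centre, on the vertical axis. At yaw 0 its x points away from the robot. Dark round base 196 mm wide, 10 thick, white scale on the rim's -x side (5 degrees, long marks 15); aluminium hand ring 150 mm wide, top at z 20.5; black platform 92 mm wide, top at z 27, with a loose cube on it (top at z 60). Bolt lugs reach 121 mm from the axis at +60 and -60 degrees from +x.
- platform (a joint): Angle of the platform with cube and yellow pointer in the stage, rad, positive anticlockwise from above, range -1.3 to 1.3; at 0 the pointer points along stage -x. Stiff by friction, about 0.08 N m, and stays where it is left.
- handwheel (a joint): Angle of the hand ring RELATIVE to the platform (the backlash), rad, positive anticlockwise, -0.15 to 0.15. The ring turns freely through this slack; at its end it drives the platform: at +0.15 when turned anticlockwise, at -0.15 clockwise. Ring angle in the stage = platform + handwheel.
- post_top (a point): Top centre of the black upright post on the hand ring, 64 mm from the axis, opposite the pointer when handwheel is 0 (on stage +x at ring angle 0). Post 13 to 15 mm thick, free from 20.5 to 61.5 mm above the worktop (this point); a sideways push of about 1.5 N turns the ring.
- pointer_tip (a point): Tip of the yellow pointer on the platform, 84 mm from the axis, 3 mm wide, 24 mm above the worktop (pointer from 22 to 26 mm).
- flag_mark (a point): Where the pointer tip must stand: 84 mm from the axis, 24 mm high, on the radius of the red flag, a radial blade 3 mm thick, 87 to 98 mm from the axis, top at z 22.5 mm, fixed to the rim. The frame's x points to the axis of rotation, y horizontally across; a pointer past the flag anticlockwise has negative y here.
- lock_lever (a joint): Angle of the blue lock lever, rad: 0 open (lever points along stage -y, outward), positive clockwise from above, 1.4 fully home at its stop (lever points nearly along stage -x). Stays where it is left (friction about 0.05 N m). Its vertical hinge lies at stage (0, -0.112) m.
- lever_peg_top (a point): Top centre of the upright blue peg at the end of the lock lever, 45 mm from the lever's hinge; peg 12 mm in diameter, from about 23 mm to 56.5 mm above the worktop (this point). Push it with about 1.2 N.
- cube: Black beam-splitter cube with brass ports, 34 x 34 x 33 mm, standing loose on the middle of the platform and riding round with it; origin at the centre of its underside. Not to be shifted on the platform.
- vial: Amber vial with white cap, loose, 27 mm across, 60 mm tall, origin at the centre of its underside. Not to be moved.
- slides: Green slide box, loose, 39 x 86 x 30 mm (x, y, z), origin at the centre of its underside. Not to be moved. (Farther left stands a big fixed microscope over a balance, world x 0.40 to 0.75 m, y 0.28 to 0.60 m, up to 0.6 m high: an arm that starts to its left must draw back to its base before swinging across.)
- lens: Lens on a short pedestal post, loose, 32 mm across, 66 mm tall, origin at the centre of its underside. Not to be moved.

How it is judged (in metres and radians):
On the way, in this order (a step that is already met when the one before it is completed fails the run):
1. the pointer is turned anticlockwise past the flag by at least 12 degrees (17.5 mm at the tip), the lever still open (y of pointer_tip in the frame of flag_mark below -0.0175 m and value of joint lock_lever below 0.4 rad), for 0.1 s.
2. the pointer is back on the flag (within 4 mm), driven there clockwise so that the slack lies on that side, the lever still open (horizontal distance between pointer_tip and flag_mark below 0.004 m and value of joint handwheel below -0.1 rad and value of joint lock_lever below 0.4 rad), for 0.2 s.
3. the lock lever is swung home, the pointer still on the flag (horizontal distance between pointer_tip and flag_mark below 0.004 m and value of joint handwheel below -0.1 rad and value of joint lock_lever above 1.2 rad), for 0.2 s.
At the end, for the whole second after the job is handed in: The pointer tip is within 4 mm of the flag mark, the hand ring rests against the clockwise end of its slack (handwheel below -0.10 rad), the lock lever is home (over 1.2 rad), all at rest (all of step 3 and velocity of joint platform between -0.05 and 0.05 rad/s and velocity of joint handwheel between -0.05 and 0.05 rad/s); the robot touches nothing.
It fails at once if the vial is moved by more than 20 mm or tipped over (distance of vial from where it was at the start of the episode above 0.02 m or angle between vial's own z axis and vertical above 0.5 rad).
It fails at once if the green box is moved by more than 20 mm or tipped over (distance of slides from where it was at the start of the episode above 0.02 m or angle between slides's own z axis and vertical above 0.5 rad).
It fails at once if the lens mount is moved by more than 20 mm or tipped over (distance of lens from where it was at the start of the episode above 0.02 m or angle between lens's own z axis and vertical above 0.5 rad).
It fails at once if the cube on the platform is pushed more than 12 mm off its place or tipped (distance of cube from where it was at the start of the episode above 0.012 m or angle between cube's own z axis and vertical above 0.3 rad).
It also fails if it takes over 56 s, if anything falls off the work surface, if the arm or the gripper's body presses on something with over 40 N, if the wrist force passes 120 N, or if a joint passes its speed limit or range.

## Working session

There is one attempt and no reset: what is moved stays moved. The work goes in short steps, Python scripts to look and compute and a tool call to move; the robot and the scene stay as the last step left them, time stands still between calls to the robot, and variables do not carry over. Pictures are saved under pics/ and viewed, and the job is handed in when it is done.

Besides the shell and the picture viewer there is one more tool, called by a JSON object that holds its "fn" and its "kwargs". apply_moves: Moves the arm, as the interface text tells. Its arguments: {"type":"object","properties":{"motion":{"type":"array","items":{"type":"array","items":{"type":"number"}}}},"required":["motion"]}

```bash
ls; mkdir -p pics; cat > h.py <<'E'
import numpy as np, cv2
from cell import ctrl
def snap(n,fn):
    p=ctrl.get_image(n); cv2.imwrite('pics/'+fn,cv2.cvtColor(np.array(p['image'],dtype=np.uint8),cv2.COLOR_RGB2BGR)); return p
E
python3 - <<'E'
from h import *
s=ctrl.read_state(); print({k:np.round(v,3) for k,v in s.items()}, ctrl.grip_depth)
for n in ['scene','top']:
    p=snap(n,n+'0.png')
    print(n,{k:(np.round(v,3).tolist() if k!='image' else '') for k,v in p.items()})
    for q in ['stage','post_top','pointer_tip','flag_mark','lever_peg_top','cube','vial','slides','lens']:
        r=ctrl.mark_of(p,q); print(q,[(np.round(x['location'],1).tolist(),round(x['confidence'],2)) for x in r[:2]])
E
```

```text
pics
{'clock': np.float64(0.0), 'qpos': array([-1.24 ,  0.629,  0.038,  1.518, -0.027,  0.996, -0.02 ]), 'qd': array([ 0.001,  0.001, -0.001,  0.001,  0.   ,  0.002, -0.001]), 'tau': array([-0.0000e+00, -5.6339e+01,  1.2260e+00, -1.9345e+01,  1.1000e-02,
        1.1000e-02,  0.0000e+00]), 'eef_pos': array([250.922, 598.952, 230.422]), 'tool_rot': array([-1.571,  0.002,  1.174]), 'force': array([-0.47 ,  1.34 ,  0.327]), 'torque': array([-0.057, -0.019,  0.002]), 'width': np.float64(85.779)} 18.700000000000003
scene {'image': '', 'vfov': 49.757, 'cx': 280.833, 'cy': 211.61, 'extrinsics': [[0.735, -0.678, 0.015, -462.092], [0.274, 0.317, 0.908, -229.138], [-0.62, -0.663, 0.419, -509.257], [0.0, 0.0, 0.0, 1.0]], 'shot': 1}
stage [([579.5, -74.3, -1.4], 0.62)]
post_top [([624.5, -117.5, 64.9], 0.64)]
pointer_tip [([513.0, -20.9, 21.6], 0.73), ([581.8, -76.7, 1.1], 0.71)]
flag_mark [([494.7, -60.9, 25.1], 0.52)]
lever_peg_top [([529.3, -223.4, 54.1], 0.86)]
cube [([578.6, -76.4, 25.8], 0.97)]
vial [([726.0, 0.9, -1.0], 0.74)]
slides [([651.9, 75.8, 1.8], 0.59), ([524.3, -220.0, 52.4], 0.23)]
lens [([650.8, -217.9, 0.2], 0.78), ([527.9, -224.1, 57.4], 0.46)]
top {'image': '', 'vfov': 43.774, 'cx': 278.835, 'cy': 208.952, 'extrinsics': [[0.026, -1.0, -0.0, -50.229], [0.996, 0.026, 0.083, -610.976], [-0.083, -0.002, 0.997, -1189.98], [0.0, 0.0, 0.0, 1.0]], 'shot': 2}
stage [([578.9, -73.0, -0.5], 0.92)]
post_top [([624.8, -117.5, 65.7], 0.7)]
pointer_tip [([519.5, -20.6, 23.2], 0.58)]
flag_mark [([502.8, -56.7, 23.6], 0.52)]
lever_peg_top [([528.8, -224.8, 57.9], 0.47)]
cube [([519.6, -21.0, 21.7], 0.39)]
vial []
slides [([650.5, 85.3, -0.7], 0.6)]
lens [([651.8, -216.4, 1.4], 0.43)]
```

View pics/scene0.png

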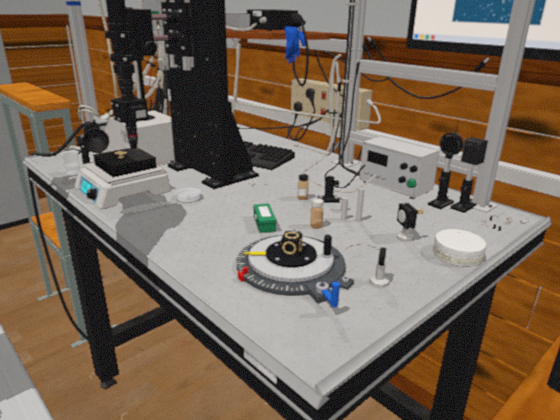

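View pics/top0.png

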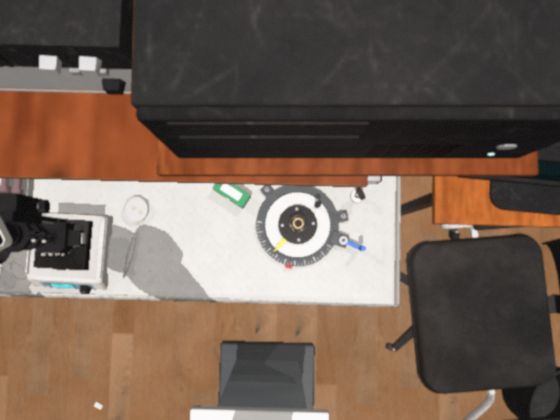

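```bash
cat >> h.py <<'E'
def plan(cur,wps):
    """cur=[x,y,z,yaw]; wps list of same -> rows (cm, rad) relative to cur"""
    x,y,z,a=cur; X=np.array([np.cos(a),np.sin(a)]); Z=np.array([-np.sin(a),np.cos(a)])
    out=[]
    for w in wps:
        d=np.array([w[0]-x,w[1]-y]); out.append([round(d@X/10,2),round(-(w[2]-z)/10,2),round(d@Z/10,2),round(-(w[3]-a),3)])
    return out
E
python3 - <<'E'
from h import *
p=snap('wrist','w0.png'); print(np.round(p['tool_from_camera'],3).tolist(),p['vfov'])
im=cv2.imread('pics/scene0.png'); cv2.imwrite('pics/z0.png',cv2.resize(im[180:320,220:420],None,fx=4,fy=4,interpolation=cv2.INTER_CUBIC)[:560,:800])
im=cv2.imread('pics/top0.png'); cv2.imwrite('pics/z1.png',cv2.resize(im[165:290,205:385],None,fx=4.4,fy=4.4,interpolation=cv2.INTER_CUBIC))
for r in plan([251.2,599.5,231.3,1.174],[(270,450,260,1.174),(290,300,270,1.174),(340,150,270,1.0),(420,20,260,0.85),(470,-60,260,0.8)]): print(r)
E
```

```text
[[1.0, 0.0, 0.0, 0.083], [0.0, 0.282, -0.959, -141.839], [-0.0, 0.959, 0.282, 71.536], [0.0, 0.0, 0.0, 1.0]] 61.48276490108238
[np.float64(-13.06), -2.87, np.float64(-7.51), -0.0]
[np.float64(-26.12), -3.87, np.float64(-15.15), -0.0]
[np.float64(-38.03), -3.87, np.float64(-25.56), 0.174]
[np.float64(-46.92), -2.87, np.float64(-37.96), 0.324]
[np.float64(-52.37), -2.87, np.float64(-45.67), 0.374]
```

View pics/z0.png

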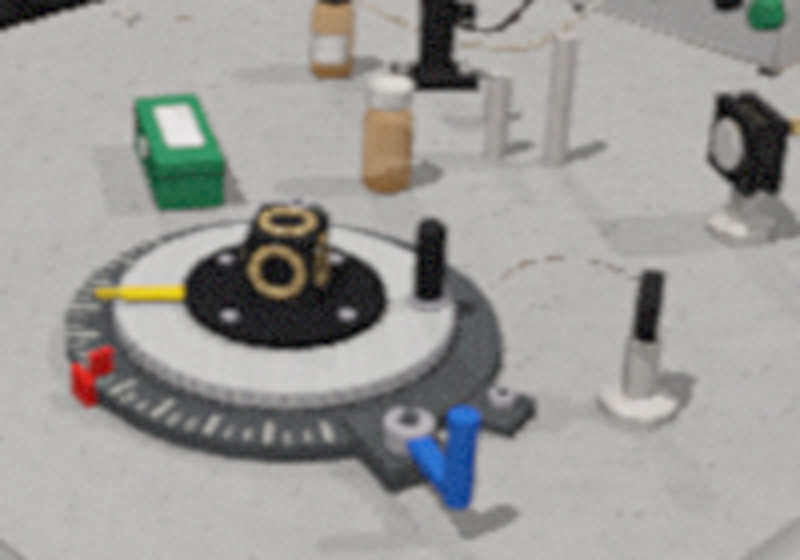

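View pics/z1.png

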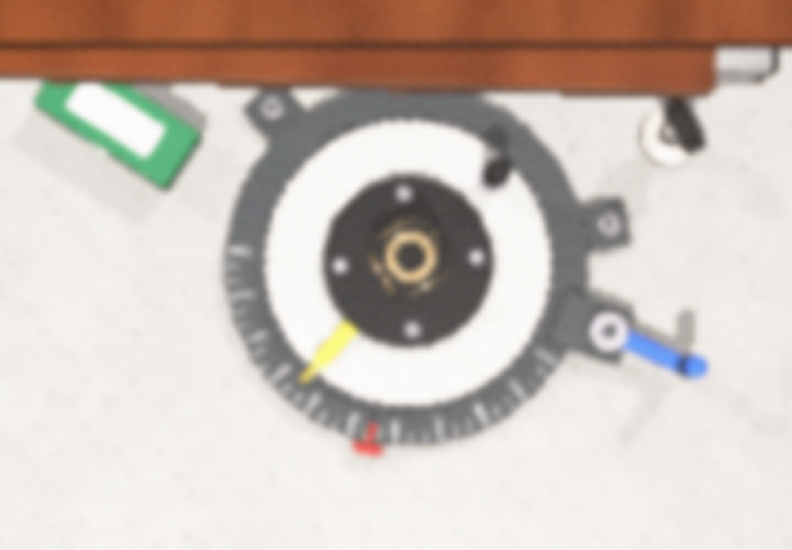

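Scene: pointer tip at top-zoom (305,380), red flag at (370,440), the post at (497,170), and the open lever pointing away at the right. The lens post stands at (670,135). I'll draw back first, then swing across.

{"fn": "apply_moves", "kwargs": {"motion": [[-13.1,-2.9,-7.5,0,8.5],[-13.1,-2.9,-7.5,0,8.5],[-13.1,-2.9,-7.5,0,8.5],[-26.1,-3.9,-15.2,0,8.5],[-26.1,-3.9,-15.2,0,8.5],[-26.1,-3.9,-15.2,0,8.5],[-38.0,-3.9,-25.6,0.17,8.5],[-38.0,-3.9,-25.6,0.17,8.5],[-38.0,-3.9,-25.6,0.17,8.5],[-46.9,-2.9,-38.0,0.32,4],[-46.9,-2.9,-38.0,0.32,4],[-46.9,-2.9,-38.0,0.32,4],[-52.4,-2.9,-45.7,0.37,4],[-52.4,-2.9,-45.7,0.37,4],[-52.4,-2.9,-45.7,0.37,4]]}}

```text
clock: 2.92
eef_pos: [471.2, -63.0, 260.4]
tool_rot: [-1.573, 0.0, 0.799]
force: [0.2, -0.6, -0.8]
width: 39.6
```

```bash
python3 - <<'E'
from h import *
s=ctrl.read_state(); print(np.round(s['qpos'],2))
for n,f in [('wrist','w1.png'),('top','t1.png')]:
    p=snap(n,f)
    for q in ['stage','post_top','pointer_tip','flag_mark','lever_peg_top','cube','vial','slides','lens']:
        r=ctrl.mark_of(p,q); print(q,[(np.round(x['location'],1).tolist(),round(x['confidence'],2)) for x in r[:2]])
E
```

```text
[-0.18  0.36  0.34  1.96 -0.16  0.85  1.05]
stage [([576.2, -77.4, 3.1], 0.76), ([583.2, -77.3, 28.8], 0.6)]
post_top []
pointer_tip [([513.2, -28.0, 21.2], 0.81)]
flag_mark [([499.2, -57.5, 27.0], 0.49)]
lever_peg_top []
cube [([581.4, -75.6, 28.6], 0.85)]
vial [([730.2, 2.1, 0.9], 0.9)]
slides [([650.3, 77.0, 0.5], 0.63)]
lens [([650.2, -214.4, -2.9], 0.81)]
stage [([577.6, -75.4, 2.6], 0.98), ([652.8, 83.3, -3.3], 0.56)]
post_top [([622.4, -120.6, 62.0], 0.97)]
pointer_tip [([518.5, -22.4, 24.2], 0.62), ([579.6, -71.8, 1.4], 0.52)]
flag_mark []
lever_peg_top [([518.6, -21.6, 21.0], 0.48), ([525.9, -225.7, 60.2], 0.46)]
cube [([580.7, -76.0, 23.9], 0.48)]
vial []
slides [([648.0, 86.3, 0.2], 0.88)]
lens [([656.4, -214.5, -1.9], 0.54)]
```

View pics/w1.png

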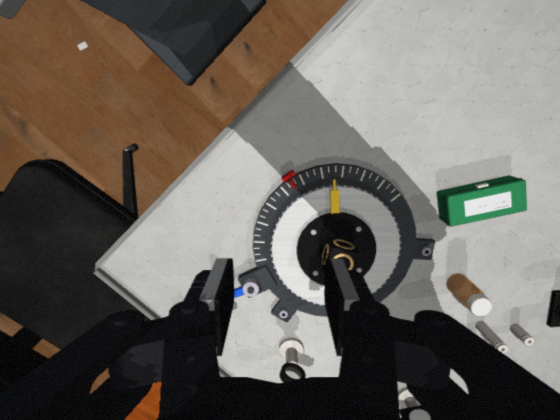

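View pics/t1.png

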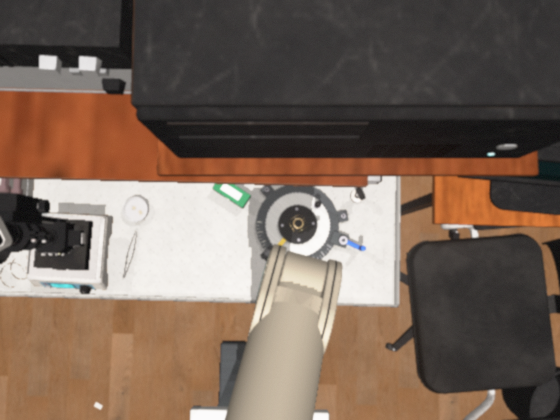

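```bash
cat >> h.py <<'E'
from scipy.spatial.transform import Rotation as Ro
def wcam(p,s):
    T=np.eye(4); T[:3,:3]=Ro.from_euler('xyz',s['tool_rot']).as_matrix(); T[:3,3]=s['eef_pos']
    return T@np.array(p['tool_from_camera'])
def cam(p,s=None):
    return wcam(p,s) if 'tool_from_camera' in p else np.linalg.inv(np.array(p['extrinsics']))
def topl(p,C,uv,z):
    f=210/np.tan(np.radians(p['vfov'])/2); uv=np.atleast_2d(uv).astype(float)
    d=np.c_[(uv[:,0]-p['cx'])/f,-(uv[:,1]-p['cy'])/f,-np.ones(len(uv))]@C[:3,:3].T; o=C[:3,3]
    return (o+d*((z-o[2])/d[:,2])[:,None])[:,:2]
def proj(p,C,X):
    f=210/np.tan(np.radians(p['vfov'])/2); X=np.atleast_2d(X).astype(float)
    c=(X-C[:3,3])@C[:3,:3]; return np.c_[p['cx']-f*c[:,0]/c[:,2], p['cy']+f*c[:,1]/c[:,2]]
def masks(p):
    h=cv2.cvtColor(np.array(p['image'],dtype=np.uint8),cv2.COLOR_RGB2HSV)
    return dict(yel=cv2.inRange(h,(22,130,90),(34,255,255)), red=cv2.inRange(h,(0,150,80),(8,255,255))|cv2.inRange(h,(172,150,80),(180,255,255)), blue=cv2.inRange(h,(105,150,60),(125,255,255)))
def pts(m): v,u=np.nonzero(m); return np.c_[u,v]
E
python3 - <<'E'
from h import *
s=ctrl.read_state(); p=snap('wrist','w2.png'); C=cam(p,s); M=masks(p)
im=cv2.imread('pics/w2.png')
c0=np.array([579.5,-75.2])
for k,z in [('yel',26),('red',22.5),('blue',30)]:
    q=pts(M[k]); q=q[(q[:,0]>200)&(q[:,0]<460)&(q[:,1]>150)&(q[:,1]<310)]
    W=topl(p,C,q,z); d=W-c0; r=np.hypot(*d.T); a=np.degrees(np.arctan2(d[:,1],d[:,0]))
    print(k,len(q),q.min(0),q.max(0),'r',r.min().round(1),r.max().round(1),'ang',np.median(a).round(2), W.mean(0).round(1))
for r,z,col in [(46,27,(0,255,0)),(75,20.5,(255,0,255)),(98,10,(255,255,0))]:
    t=np.linspace(0,2*np.pi,200); q=proj(p,C,np.c_[c0[0]+r*np.cos(t),c0[1]+r*np.sin(t),0*t+z])
    for u,v in q: 
        if 0<=u<560 and 0<=v<420: im[int(v+.5),int(u+.5)]=col
cv2.imwrite('pics/w2z.png',cv2.resize(im[150:340,220:450],None,fx=3.4,fy=3.1,interpolation=cv2.INTER_NEAREST))
E
```

```text
yel 238 [329 183] [337 216] r 44.9 82.5 ang 141.21 [532.2 -37.2]
red 109 [281 173] [294 191] r 87.1 106.4 ang 169.64 [480.9 -56.8]
blue 60 [233 289] [241 298] r 119.1 131.2 ang -110.25 [ 536.2 -192.4]
```

View pics/w2z.png

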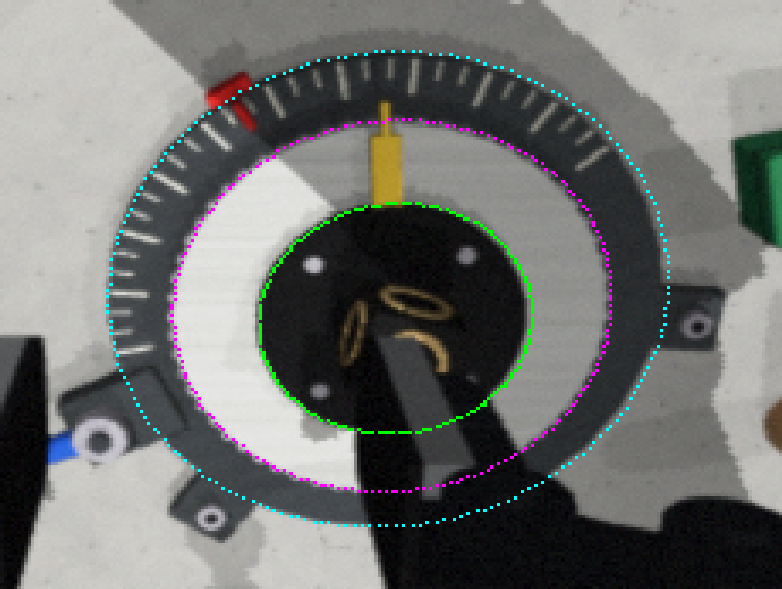

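```bash
python3 - <<'E'
from h import *
s=ctrl.read_state(); print(s['clock'],s['eef_pos'],s['tool_rot'],s['width'])
cur=[470.1,-60.2,260.3,0.804]
c=np.array([579.5,-75.2])
P=lambda r,a,z:(c[0]+r*np.cos(np.radians(a)),c[1]+r*np.sin(np.radians(a)),z,np.radians(a+90))
for w in [P(64,-45,130),P(64,-45,75)]: print(np.round(w,1),plan(cur,[w]))
E
```

```text
3.975 [470.17041576 -60.42677024 260.28706791] [-1.57077011e+00 -7.17728689e-06  8.03877026e-01] 40.281775952192284
[ 624.8 -120.5  130.     0.8] [[np.float64(6.39), 13.03, np.float64(-15.32), np.float64(0.019)]]
[ 624.8 -120.5   75.     0.8] [[np.float64(6.39), 18.53, np.float64(-15.32), np.float64(0.019)]]
```

{"fn": "apply_moves", "kwargs": {"motion": [[6.4,6,-15.3,0.02,3.5],[6.4,13,-15.3,0.02,3.5],[6.4,16,-15.3,0.02,3.5],[6.4,17,-15.3,0.02,3.5],[6.4,17,-15.3,0.02,3.5],[6.4,17,-15.3,0.02,3.5]]}}

```text
clock: 4.72
eef_pos: [624.7, -120.6, 90.8]
tool_rot: [-1.571, 0.0, 0.784]
force: [-0.1, 0.3, 0.8]
width: 35.3
```

```bash
python3 - <<'E'
from h import *
s=ctrl.read_state(); print(s['clock'],s['eef_pos'],s['tool_rot'],s['width'])
p=snap('wrist','w3.png'); print([(np.round(x['location'],1).tolist(),round(x['confidence'],2)) for x in ctrl.mark_of(p,'post_top')])
p=snap('scene','s3.png')
print([(np.round(x['location'],1).tolist(),round(x['confidence'],2)) for x in ctrl.mark_of(p,'post_top')])
im=cv2.imread('pics/s3.png'); cv2.imwrite('pics/s3z.png',cv2.resize(im[180:320,220:420],None,fx=4,fy=4,interpolation=cv2.INTER_CUBIC))
E
```

```text
4.725 [ 624.65269121 -120.59006253   90.82932975] [-1.57090224e+00  1.46068767e-05  7.83746711e-01] 35.324896929851654
[([626.4, -118.7, 62.5], 0.69)]
[([622.7, -120.1, 67.7], 0.85)]
```

View pics/w3.png

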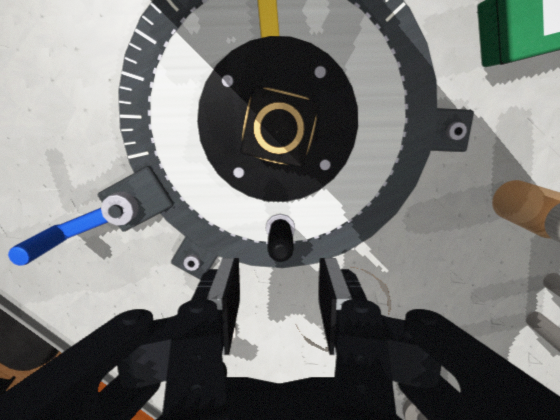

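View pics/s3z.png

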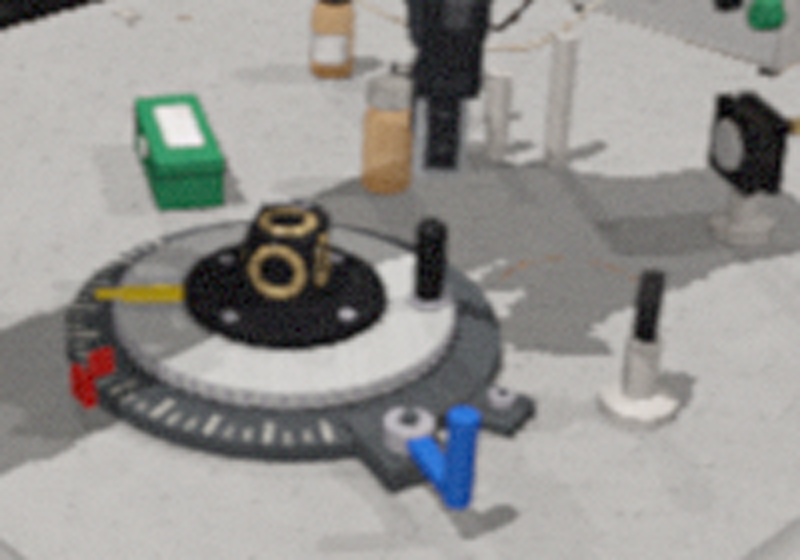

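{"fn": "apply_moves", "kwargs": {"motion": [[0,3,0,0,3.5],[0,5.9,0,0,3.5],[0,5.9,0,0,3.0],[0,5.9,0,0,2.6]]}}

```text
clock: 5.42
eef_pos: [625.8, -120.6, 33.2]
tool_rot: [-1.573, -0.002, 0.784]
force: [-0.6, 0.1, -0.6]
width: 26.2
```

```bash
python3 - <<'E'
from h import *
s=ctrl.read_state(); print(s['clock'],s['eef_pos'],s['tool_rot'],s['width'],s['force'])
p=snap('wrist','w4.png')
c=np.array([579.5,-75.2])
P=lambda r,a,z:(c[0]+r*np.cos(np.radians(a)),c[1]+r*np.sin(np.radians(a)),z,np.radians(a+90))
cur=list(P(64,-45,31.5)); 
for a in range(-40,16,4): print(a,plan(cur,[P(64,a,31.5)]))
E
```

```text
5.425 [ 625.83380678 -120.64888368   33.23019482] [-1.57309079 -0.00158194  0.78412315] 26.20601714741764 [-0.62729827  0.05726554 -0.57708109]
-40 [[np.float64(0.56), -0.0, np.float64(0.02), np.float64(-0.087)]]
-36 [[np.float64(1.0), -0.0, np.float64(0.08), np.float64(-0.157)]]
-32 [[np.float64(1.44), -0.0, np.float64(0.16), np.float64(-0.227)]]
-28 [[np.float64(1.87), -0.0, np.float64(0.28), np.float64(-0.297)]]
-24 [[np.float64(2.29), -0.0, np.float64(0.43), np.float64(-0.367)]]
-20 [[np.float64(2.7), -0.0, np.float64(0.6), np.float64(-0.436)]]
-16 [[np.float64(3.1), -0.0, np.float64(0.8), np.float64(-0.506)]]
-12 [[np.float64(3.49), -0.0, np.float64(1.03), np.float64(-0.576)]]
-8 [[np.float64(3.85), -0.0, np.float64(1.29), np.float64(-0.646)]]
-4 [[np.float64(4.2), -0.0, np.float64(1.57), np.float64(-0.716)]]
0 [[np.float64(4.53), -0.0, np.float64(1.87), np.float64(-0.785)]]
4 [[np.float64(4.83), -0.0, np.float64(2.2), np.float64(-0.855)]]
8 [[np.float64(5.11), -0.0, np.float64(2.55), np.float64(-0.925)]]
12 [[np.float64(5.37), -0.0, np.float64(2.91), np.float64(-0.995)]]
```

View pics/w4.png

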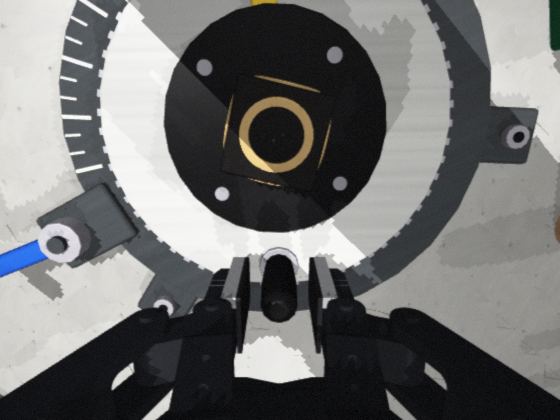

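{"fn": "apply_moves", "kwargs": {"motion": [[0.56,0,0.02,-0.087,2.6],[1.0,0,0.08,-0.157,2.6],[1.44,0,0.16,-0.227,2.6],[1.87,0,0.28,-0.297,2.6],[2.29,0,0.43,-0.367,2.6],[2.7,0,0.6,-0.436,2.6],[3.1,0,0.8,-0.506,2.6],[3.49,0,1.03,-0.576,2.6],[3.85,0,1.29,-0.646,2.6],[4.2,0,1.57,-0.716,2.6],[4.53,0,1.87,-0.785,2.6],[4.83,0,2.2,-0.855,2.6],[5.11,0,2.55,-0.925,2.6],[5.37,0,2.91,-0.995,2.6],[5.37,0,2.91,-0.995,2.6]]}}

```text
clock: 7.35
eef_pos: [643.0, -62.3, 32.8]
tool_rot: [-1.573, 0.001, 1.778]
force: [-0.4, 0.1, -0.6]
width: 26.2
```

```bash
cat >> h.py <<'E'
c0=np.array([579.5,-75.2])
def meas(name,fn):
    s=ctrl.read_state(); p=snap(name,fn); C=cam(p,s); M=masks(p); out={}
    for k,z,r0,r1 in [('yel',26,50,84),('red',22.5,87,97)]:
        q=pts(M[k])
        if len(q)==0: continue
        W=topl(p,C,q,z); d=W-c0; r=np.hypot(*d.T); a=np.degrees(np.arctan2(d[:,1],d[:,0]))%360
        m=(r>r0)&(r<r1)&(a>120)&(a<230)
        if m.sum()>3: out[k]=(round(float(np.median(a[m])),2),int(m.sum()),round(float(r[m].max()),1))
    return s,p,C,out
E
python3 - <<'E'
from h import *
s,p,C,o=meas('wrist','w5.png'); print(s['clock'],s['eef_pos'],s['force'],o)
s,p,C,o=meas('scene','s5.png'); print(o)
im=cv2.imread('pics/s5.png'); cv2.imwrite('pics/s5z.png',cv2.resize(im[180:320,220:420],None,fx=4,fy=4,interpolation=cv2.INTER_CUBIC))
s,p,C,o=meas('top','t5.png'); print(o)
im=cv2.imread('pics/t5.png'); cv2.imwrite('pics/t5z.png',cv2.resize(im[165:290,205:385],None,fx=4.4,fy=4.4,interpolation=cv2.INTER_CUBIC))
E
```

```text
7.35 [642.98796783 -62.28125743  32.77675243] [-0.3890401   0.12106595 -0.62677921] {}
{'yel': (184.09, 60, 83.5), 'red': (174.16, 23, 96.8)}
{}
```

View pics/w5.png

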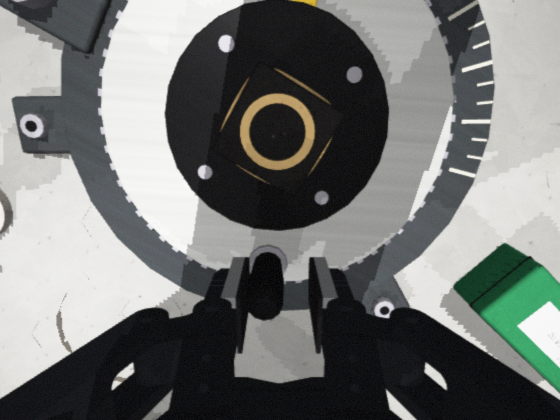

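View pics/s5z.png

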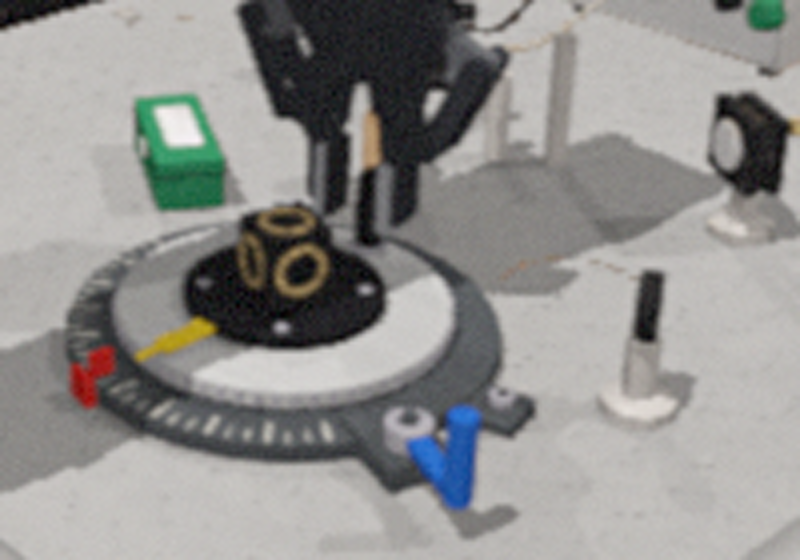

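View pics/t5z.png

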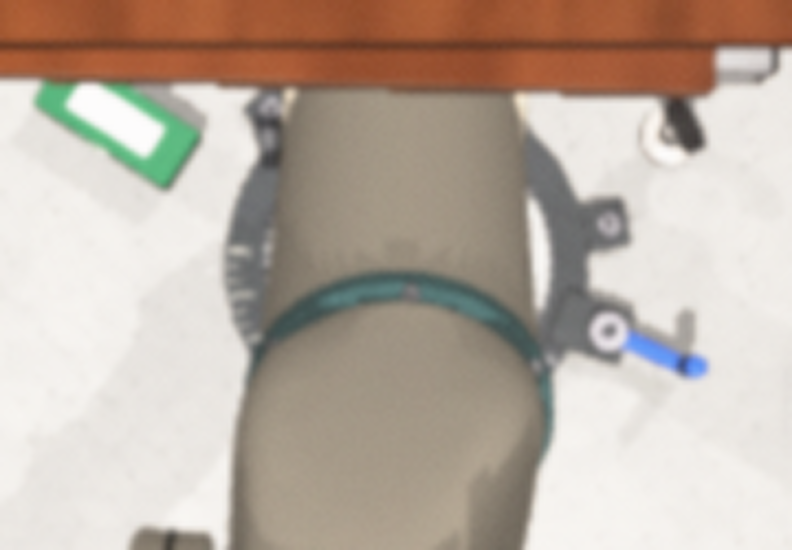

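```bash
cat >> h.py <<'E'
def screws(p,C):
    """platform yaw mod 90 from the four screws on platform top"""
    g=cv2.cvtColor(np.array(p['image'],dtype=np.uint8),cv2.COLOR_RGB2GRAY)
    n=400; t=np.linspace(-50,50,n); X,Y=np.meshgrid(t+c0[0],t+c0[1])
    q=proj(p,C,np.c_[X.ravel(),Y.ravel(),0*X.ravel()+27]).astype(np.float32)
    R=cv2.remap(g,q[:,0].reshape(n,n),q[:,1].reshape(n,n),cv2.INTER_LINEAR)
    rr=np.hypot(X-c0[0],Y-c0[1]); m=((R>75)&(rr<43)&(rr>28)).astype(np.uint8)
    k,l,st,ce=cv2.connectedComponentsWithStats(m); out=[]
    for i in range(1,k):
        if st[i,4]>60: x,y=ce[i]*100/(n-1)-50; out.append((round(float(np.hypot(x,y)),1),round(float(np.degrees(np.arctan2(y,x)))%360,1),int(st[i,4])))
    return out
E
python3 - <<'E'
from h import *
import json
f=lambda n:{'image':cv2.cvtColor(cv2.imread('pics/'+n),cv2.COLOR_BGR2RGB)}
p0=ctrl.get_image('wrist'); s=ctrl.read_state()
def load(n,pos,rot):
    p=dict(p0); p['image']=f(n)['image']; return p,cam(p,{'eef_pos':pos,'tool_rot':rot})
for n,pos,rot in [('w2.png',[470.17,-60.43,260.29],[-1.5708,0,.8039]),('w3.png',[624.65,-120.59,90.83],[-1.5709,0,.7837]),('w4.png',[625.8,-120.65,33.23],[-1.573,-.0016,.784]),('w5.png',s['eef_pos'],s['tool_rot'])]:
    p,C=load(n,pos,rot); print(n,screws(p,C))
    q=pts(masks(p)['yel']); W=topl(p,C,q,26)-c0; r=np.hypot(*W.T); a=np.degrees(np.arctan2(W[:,1],W[:,0]))%360
    m=(r>45)&(r<84)&(a>120)&(a<230); print('  yel',np.median(a[m]),m.sum(), r[m].max() if m.any() else 0)
for n in ['scene0.png','s3.png','s5.png']:
    p=ctrl.get_image('scene'); p['image']=f(n)['image']; C=cam(p); M=masks(p)
    for k,z in [('yel',26),('red',22.5)]:
        q=pts(M[k]); W=topl(p,C,q,z)-c0; r=np.hypot(*W.T); a=np.degrees(np.arctan2(W[:,1],W[:,0]))%360
        m=(r>50)&(r<98)&(a>120)&(a<230); print(n,k,np.median(a[m]),m.sum(),r[m].min(),r[m].max())
E
```

```text
w2.png [(37.4, 274.7, 433), (36.1, 187.2, 653), (34.5, 95.2, 421)]
  yel 141.17558423771544 236 82.39784828061852
w3.png [(37.5, 275.2, 587), (35.9, 187.9, 516), (36.1, 2.5, 473), (34.4, 94.8, 441)]
  yel 141.11946605575315 647 62.03710452031234
w4.png [(37.4, 275.1, 538), (35.9, 187.5, 450), (35.9, 2.5, 447), (34.3, 95.0, 450)]
  yel 143.50522797158362 58 46.254163762065126
w5.png [(36.9, 312.7, 509), (36.7, 226.0, 529), (34.9, 42.5, 449), (34.7, 135.7, 453)]
  yel 178.30274637997266 83 47.05681014963069
scene0.png yel 144.71911416767455 50 50.445448951534985 80.56298421900316
scene0.png red 174.45865290011903 22 87.61076741676656 97.79840263004613
s3.png yel 144.5666224479598 56 50.37584287746342 80.77544229657012
s3.png red 174.15736644637798 25 87.61076741676656 97.83071441154627
s5.png yel 184.0087317275243 62 50.371991618760724 85.61274704207425
s5.png red 174.24729452485695 26 87.61076741676656 97.83071441154627
```

```bash
sed -i 's/^c0=.*/c0=np.array([579.5,-76.6])/' h.py; python3 - <<'E'
from h import *
p=ctrl.get_image('wrist'); p['image']=cv2.cvtColor(cv2.imread('pics/w2.png'),cv2.COLOR_BGR2RGB); C=cam(p,{'eef_pos':[470.17,-60.43,260.29],'tool_rot':[-1.5708,0,.8039]}); M=masks(p)
for k,z,r0,r1 in [('yel',26,50,84),('red',22.5,85,96),('red',22.5,85,92)]:
    q=pts(M[k]); W=topl(p,C,q,z)-c0; r=np.hypot(*W.T); a=np.degrees(np.arctan2(W[:,1],W[:,0]))%360
    m=(r>r0)&(r<r1)&(a>120)&(a<230); print(k,np.median(a[m]),a[m].mean(),m.sum(),r[m].min(),r[m].max())
print(screws(p,C))
c=np.array([579.5,-75.2])
P=lambda r,a,z:(c[0]+r*np.cos(np.radians(a)),c[1]+r*np.sin(np.radians(a)),z,np.radians(a+90))
cur=P(64,12,31.5)
for a in [15,18,14,10]: print(a,plan(cur,[P(64,a,31.5)]))
E
```

```text
yel 140.12162040780922 140.21898479835312 207 50.22172039510113 83.27969933660059
red 169.00523698239326 169.00867343541714 23 87.34988118318381 95.79726406223011
red 168.99186453598583 168.99594012883307 12 87.34988118318381 91.7680959304239
[(36.0, 274.9, 430), (35.9, 185.0, 653), (35.9, 95.0, 425)]
15 [[np.float64(0.33), -0.0, np.float64(0.01), np.float64(-0.052)]]
18 [[np.float64(0.67), -0.0, np.float64(0.04), np.float64(-0.105)]]
14 [[np.float64(0.22), -0.0, np.float64(0.0), np.float64(-0.035)]]
10 [[np.float64(-0.22), -0.0, np.float64(0.0), np.float64(0.035)]]
```

{"fn": "apply_moves", "kwargs": {"motion": [[0.33,0,0.01,-0.052,2.6],[0.67,0,0.04,-0.105,2.6],[0.67,0,0.04,-0.105,2.6],[0.67,0,0.04,-0.105,2.6]]}}

```text
clock: 8.25
eef_pos: [640.0, -54.8, 31.0]
tool_rot: [-1.57, -0.001, 1.884]
force: [0.1, 0.3, -0.2]
width: 26.2
```

```bash
python3 - <<'E'
from h import *
s,p,C,o=meas('wrist','w6.png'); print(s['clock'],s['eef_pos'],s['force'],o)
sc=screws(p,C); print(sc)
E
```

```text
8.25 [639.95408383 -54.817103    31.03464982] [ 0.06017381  0.27955697 -0.21376667] {}
[(35.7, 231.9, 552), (36.2, 321.7, 475), (35.6, 141.2, 460), (36.1, 51.0, 447)]
```

```bash
python3 - <<'E'
from h import *
c=c0
P=lambda r,a,z:(c[0]+r*np.cos(np.radians(a)),c[1]+r*np.sin(np.radians(a)),z,np.radians(a+90))
co=np.array([579.5,-75.2]);a=np.radians(18)
cur=(co[0]+64*np.cos(a),co[1]+64*np.sin(a),31.5,np.radians(108))
for a in [16,12,8,4,0,-4,-8,-12,-15,-17,-19]: print(a,[float(v) for v in plan(cur,[P(64,a,31.5)])[0]])
E
```

```text
16 [-0.36, -0.0, 0.05, 0.035]
12 [-0.8, -0.0, 0.08, 0.105]
8 [-1.24, -0.0, 0.14, 0.175]
4 [-1.68, -0.0, 0.23, 0.244]
0 [-2.11, -0.0, 0.36, 0.314]
-4 [-2.53, -0.0, 0.51, 0.384]
-8 [-2.94, -0.0, 0.69, 0.454]
-12 [-3.33, -0.0, 0.9, 0.524]
-15 [-3.62, -0.0, 1.08, 0.576]
-17 [-3.8, -0.0, 1.2, 0.611]
-19 [-3.98, -0.0, 1.33, 0.646]
```

{"fn": "apply_moves", "kwargs": {"motion": [[-0.36,0,0.05,0.035,2.6],[-0.8,0,0.08,0.105,2.6],[-1.24,0,0.14,0.175,2.6],[-1.68,0,0.23,0.244,2.6],[-2.11,0,0.36,0.314,2.6],[-2.53,0,0.51,0.384,2.6],[-2.94,0,0.69,0.454,2.6],[-3.33,0,0.9,0.524,2.6],[-3.62,0,1.08,0.576,2.6],[-3.8,0,1.2,0.611,2.6],[-3.98,0,1.33,0.646,2.6],[-3.98,0,1.33,0.646,2.6],[-3.98,0,1.33,0.646,2.6]]}}

```text
clock: 9.93
eef_pos: [640.1, -97.8, 31.3]
tool_rot: [-1.571, 0.0, 1.238]
force: [0.3, 0.8, 0.1]
width: 26.2
```

```bash
python3 - <<'E'
from h import *
s,p,C,o=meas('wrist','w7.png'); print(s['clock'],s['eef_pos'],s['tool_rot'],s['force'],o)
sc=screws(p,C); print(sc, np.mean([x[1]%90 for x in sc])+135)
q=s['eef_pos'][:2]-c0; print(np.hypot(*q),np.degrees(np.arctan2(q[1],q[0])))
E
```

```text
9.925 [640.10286271 -97.82703926  31.34410692] [-1.57113100e+00  3.90544556e-04  1.23805235e+00] [0.31835861 0.81036622 0.05227762] {}
[(36.1, 309.6, 535), (35.7, 219.5, 542), (36.1, 38.9, 445), (35.7, 128.9, 453)] 174.22500000000002
64.2128816043568 -19.303552598350898
```

View pics/w7.png

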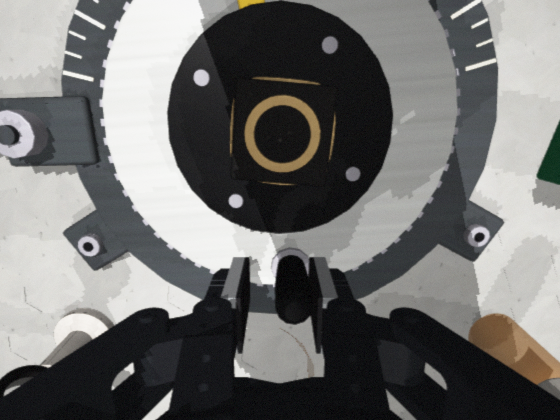

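```bash
python3 - <<'E'
from h import *
c=c0
P=lambda r,a,z:(c[0]+r*np.cos(np.radians(a)),c[1]+r*np.sin(np.radians(a)),z,np.radians(a+90))
cur=P(64,-19,31.5)
for a in [-20.5,-22,-23.7,-24.2]: print(a,[float(v) for v in plan(cur,[P(64,a,31.5)])[0]])
E
```

```text
-20.5 [-0.17, -0.0, 0.0, 0.026]
-22 [-0.33, -0.0, 0.01, 0.052]
-23.7 [-0.52, -0.0, 0.02, 0.082]
-24.2 [-0.58, -0.0, 0.03, 0.091]
```

{"fn": "apply_moves", "kwargs": {"motion": [[-0.17,0,0,0.026,2.6],[-0.33,0,0.01,0.052,2.6],[-0.52,0,0.02,0.082,2.6],[-0.54,0,0.02,0.085,2.6],[-0.54,0,0.02,0.085,2.6],[-0.54,0,0.02,0.085,2.6]]}}

```text
clock: 10.72
eef_pos: [638.1, -102.7, 31.3]
tool_rot: [-1.571, 0.0, 1.153]
force: [0.8, -0.2, -0.1]
width: 25.9
```

```bash
python3 - <<'E'
from h import *
s,p,C,o=meas('wrist','w8.png'); print(s['clock'],s['eef_pos'],s['tool_rot'],s['force'],o)
sc=screws(p,C); print(sc, np.mean([x[1]%90 for x in sc])+135)
s,p,C,o=meas('scene','s8.png'); print(o)
for q in ['pointer_tip','flag_mark']: print(q,[(np.round(x['location'],1).tolist(),round(x['confidence'],2)) for x in ctrl.mark_of(p,q)])
im=cv2.imread('pics/s8.png'); cv2.imwrite('pics/s8z.png',cv2.resize(im[220:310,220:350],None,fx=6,fy=6,interpolation=cv2.INTER_CUBIC))
E
```

```text
10.725 [ 638.11257861 -102.72346856   31.31709029] [-1.57097932e+00  2.47751880e-04  1.15293507e+00] [ 0.79326863 -0.20363587 -0.11912799] {}
[(36.0, 304.9, 535), (35.7, 214.7, 550), (36.1, 34.2, 446), (35.7, 124.1, 452)] 169.475
{'yel': (173.24, 60, 83.2), 'red': (173.43, 25, 96.9)}
pointer_tip [([724.9, 1.6, 0.1], 0.74), ([494.0, -57.0, 21.8], 0.63), ([651.1, 75.5, 2.0], 0.44)]
flag_mark [([493.6, -60.5, 26.3], 0.53)]
```

View pics/s8z.png

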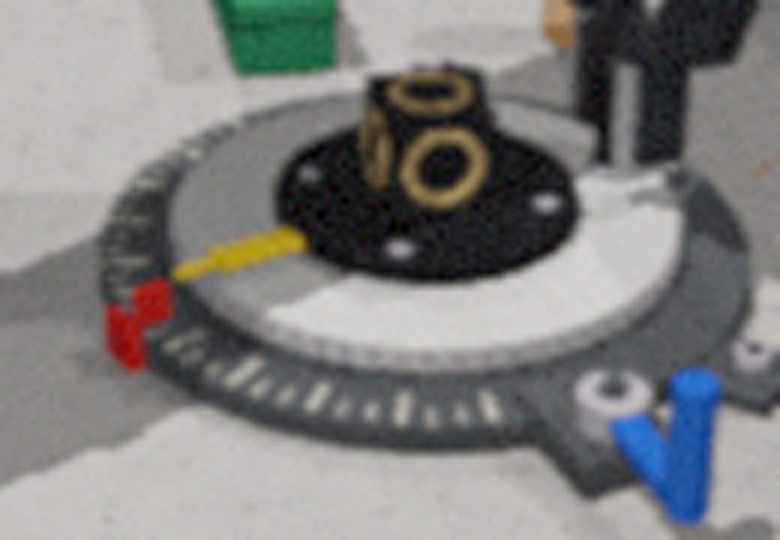

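```bash
python3 - <<'E'
from h import *
co=c0;a=np.radians(-19)
X=np.array([np.cos(a+np.pi/2),np.sin(a+np.pi/2)]);Z=np.array([-X[1],X[0]])
xy=co+64*np.array([np.cos(a),np.sin(a)])-5.4*X+0.2*Z
cur=(xy[0],xy[1],31.5,np.radians(71)-.085); print(cur)
h=np.array([542.1,-182.2]); 
L=lambda a,z:(h[0]+45*np.cos(np.radians(a)),h[1]+45*np.sin(np.radians(a)),z,np.radians(a+90))
for w in [cur[:2]+(110,cur[3]),L(-109.5,110),L(-109.5,85)]: print(np.round(w,2),[float(v) for v in plan(cur,[w])[0]])
E
```

```text
(np.float64(638.0660170891679), np.float64(-102.4770485626029), 31.5, np.float64(1.154183768915974))
[ 638.07 -102.48  110.      1.15] [0.0, -7.85, 0.0, -0.0]
[ 5.2708e+02 -2.2462e+02  1.1000e+02 -3.4000e-01] [-15.66, -7.85, 5.21, 1.495]
[ 5.2708e+02 -2.2462e+02  8.5000e+01 -3.4000e-01] [-15.66, -5.35, 5.21, 1.495]
```

{"fn": "apply_moves", "kwargs": {"motion": [[0,0,0,0,3.8],[0,0,0,0,3.8],[0,-2,0,0,3.8],[0,-5,0,0,3.8],[0,-7.9,0,0,3.8],[0,-7.9,0,0,3.8],[-5,-7.9,1.6,0.4,3.8],[-10,-7.9,3.3,0.8,3.8],[-15.7,-7.9,5.2,1.2,3.8],[-15.7,-7.9,5.2,1.495,3.8],[-15.7,-7.9,5.2,1.495,3.8],[-15.7,-7.9,5.2,1.495,3.8],[-15.7,-6,5.2,1.495,3.8],[-15.7,-5.9,5.2,1.495,3.8],[-15.7,-5.9,5.2,1.495,3.8],[-15.7,-5.9,5.2,1.495,3.8]]}}

```text
clock: 12.92
eef_pos: [526.9, -224.8, 90.4]
tool_rot: [-1.571, -0.0, -0.339]
force: [0.4, 0.4, -0.3]
width: 38.3
```

```bash
python3 - <<'E'
from h import *
s,p,C,o=meas('wrist','w9.png'); print(s['clock'],s['eef_pos'],s['tool_rot'],s['force'],s['width'],np.round(s['qpos'],2),o)
print(screws(p,C),[(np.round(x['location'],1).tolist(),round(x['confidence'],2)) for x in ctrl.mark_of(p,'lever_peg_top')])
print(proj(p,C,[[527.1,-224.6,56.5],[542.1,-182.2,25]]))
p=snap('scene','s9.png')
im=cv2.imread('pics/s9.png'); cv2.imwrite('pics/s9z.png',cv2.resize(im[180:320,220:420],None,fx=4,fy=4,interpolation=cv2.INTER_CUBIC))
E
```

```text
12.925 [ 526.88825257 -224.78290695   90.42012746] [-1.57069269e+00 -3.13314440e-05 -3.38925206e-01] [ 0.39003617  0.39899623 -0.29101755] 38.25524000125715 [ 0.03  0.78  0.52  1.87 -0.61  0.66  0.58] {}
[] [([527.7, -223.5, 54.9], 0.9)]
[[278.7335382  247.01965146]
 [278.8499589  154.94518622]]
```

View pics/w9.png

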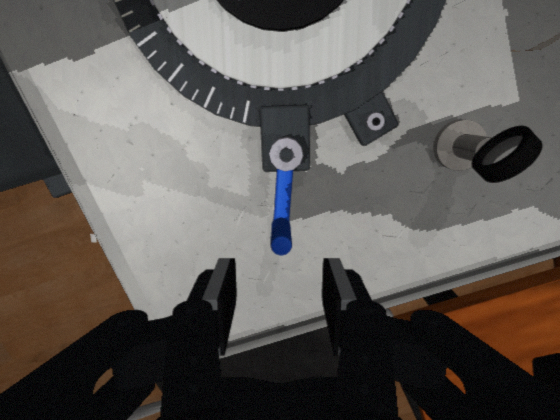

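View pics/s9z.png

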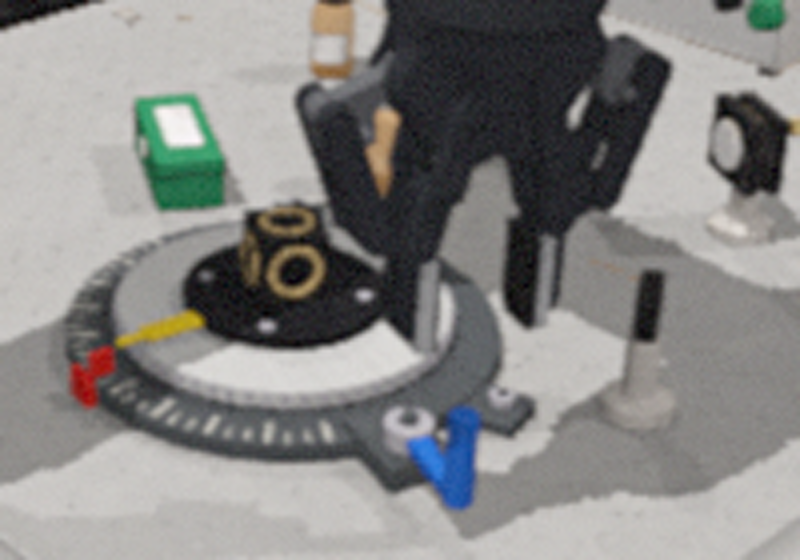

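{"fn": "apply_moves", "kwargs": {"motion": [[0,3,0,0,3.8],[0,5.8,0,0,3.8],[0,5.8,0,0,3.0],[0,5.8,0,0,2.4],[0,5.8,0,0,2.4]]}}

```text
clock: 13.7
eef_pos: [527.6, -225.4, 33.5]
tool_rot: [-1.571, -0.002, -0.342]
force: [0.2, -0.4, 0.1]
width: 24.0
```

```bash
python3 - <<'E'
from h import *
s,p,C,o=meas('wrist','w10.png'); print(s['clock'],s['eef_pos'],s['tool_rot'],s['force'],s['width'])
h=np.array([545.5,-183.4]); 
L=lambda a,z:(h[0]+45*np.cos(np.radians(a)),h[1]+45*np.sin(np.radians(a)),z,np.radians(a+90))
cur=(526.9,-224.7,32.4,-.339)
for a in list(range(-118,-183,-4))+[-180]: print(a,[float(v) for v in plan(cur,[L(a,32.4)])[0]])
E
```

```text
13.7 [ 527.64386293 -225.38731086   33.51675637] [-1.57100594 -0.00211558 -0.34187679] [ 0.19245876 -0.38572222  0.13592157] 24.00877632856873
-118 [-0.29, -0.0, 0.06, 0.15]
-122 [-0.6, -0.0, 0.12, 0.22]
-126 [-0.9, -0.0, 0.2, 0.289]
-130 [-1.2, -0.0, 0.3, 0.359]
-134 [-1.49, -0.0, 0.42, 0.429]
-138 [-1.77, -0.0, 0.56, 0.499]
-142 [-2.04, -0.0, 0.72, 0.569]
-146 [-2.3, -0.0, 0.9, 0.638]
-150 [-2.55, -0.0, 1.1, 0.708]
-154 [-2.78, -0.0, 1.31, 0.778]
-158 [-2.99, -0.0, 1.54, 0.848]
-162 [-3.19, -0.0, 1.78, 0.918]
-166 [-3.38, -0.0, 2.03, 0.987]
-170 [-3.54, -0.0, 2.3, 1.057]
-174 [-3.68, -0.0, 2.58, 1.127]
-178 [-3.81, -0.0, 2.87, 1.197]
-182 [-3.91, -0.0, 3.17, 1.267]
-180 [-3.86, -0.0, 3.02, 1.232]
```

View pics/w10.png

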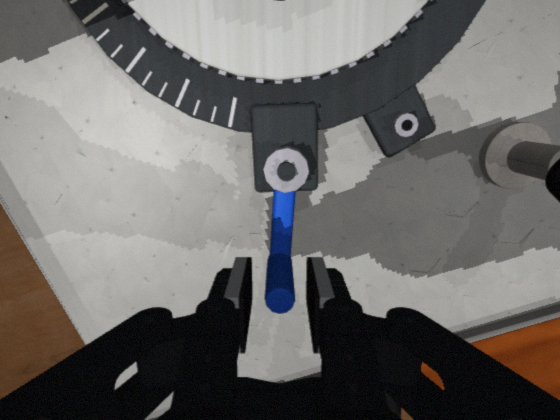

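{"fn": "apply_moves", "kwargs": {"motion": [[-0.3,0,0.06,0.12,2.4],[-0.6,0,0.12,0.22,2.4],[-0.9,0,0.2,0.29,2.4],[-1.2,0,0.3,0.36,2.4],[-1.49,0,0.42,0.43,2.4],[-1.77,0,0.56,0.5,2.4],[-2.04,0,0.72,0.57,2.4],[-2.3,0,0.9,0.64,2.4],[-2.55,0,1.1,0.71,2.4],[-2.78,0,1.31,0.78,2.4],[-2.99,0,1.54,0.85,2.4],[-3.19,0,1.78,0.92,2.4],[-3.38,0,2.03,0.99,2.4],[-3.54,0,2.3,1.06,2.4],[-3.68,0,2.58,1.13,2.4],[-3.81,0,2.87,1.2,2.4],[-3.86,0,3.02,1.23,2.4],[-3.86,0,3.02,1.23,2.4]]}}

```text
clock: 16.0
eef_pos: [501.0, -183.6, 32.7]
tool_rot: [-1.57, -0.0, -1.571]
force: [0.1, -0.9, 0.5]
width: 24.1
```

```bash
python3 - <<'E'
from h import *
s,p,C,o=meas('wrist','w11.png'); print(s['clock'],s['eef_pos'],s['tool_rot'],s['force'],s['width'],np.round(s['qpos'],2))
print([(np.round(x['location'],1).tolist(),round(x['confidence'],2)) for x in ctrl.mark_of(p,'lever_peg_top')])
s,p,C,o=meas('scene','s11.png'); print(o)
im=cv2.imread('pics/s11.png'); cv2.imwrite('pics/s11z.png',cv2.resize(im[180:320,220:420],None,fx=4,fy=4,interpolation=cv2.INTER_CUBIC))
h=np.array([545.5,-183.4]); 
L=lambda a,z:(h[0]+45*np.cos(np.radians(a)),h[1]+45*np.sin(np.radians(a)),z,np.radians(a+90))
cur=L(-180,32.4)
for a in [-184,-188,-192,-195,-197,-199]: print(a,[float(v) for v in plan(cur,[L(a,32.4)])[0]])
E
```

```text
16.0 [ 500.9829989  -183.57054403   32.70128244] [-1.56999750e+00 -3.67868412e-04 -1.57115950e+00] [ 0.06009006 -0.90287259  0.46580441] 24.116523140706484 [-0.14  0.91  0.71  2.   -1.03  0.64 -0.3 ]
[([501.0, -186.3, 57.1], 0.57)]
{'yel': (173.44, 55, 83.2), 'red': (172.48, 24, 96.9)}
-184 [-0.31, -0.0, 0.01, 0.07]
-188 [-0.63, -0.0, 0.04, 0.14]
-192 [-0.94, -0.0, 0.1, 0.209]
-195 [-1.16, -0.0, 0.15, 0.262]
-197 [-1.32, -0.0, 0.2, 0.297]
-199 [-1.47, -0.0, 0.25, 0.332]
```

View pics/w11.png

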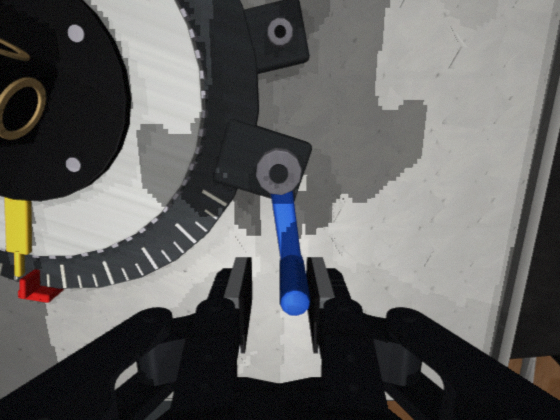

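View pics/s11z.png

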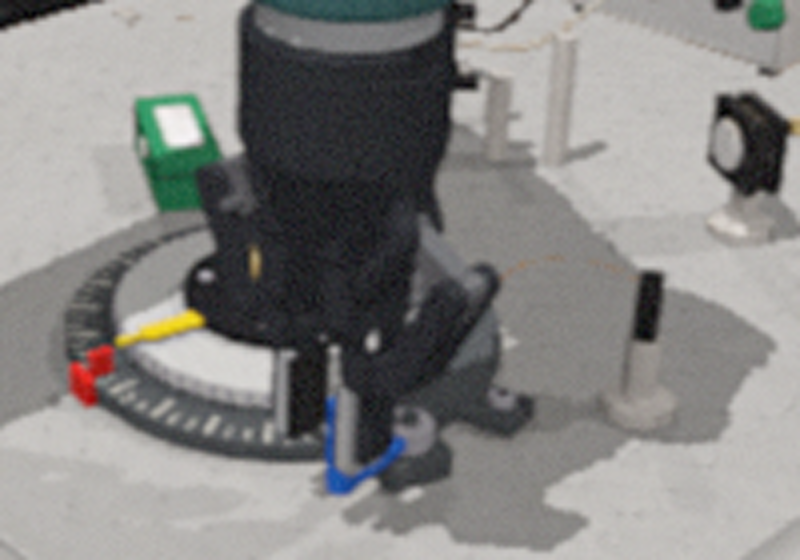

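{"fn": "apply_moves", "kwargs": {"motion": [[-0.2,0,0,0,2.4],[-0.4,0,0.02,0,2.4],[-0.4,0,0.02,0,2.4]]}}

```text
clock: 16.52
eef_pos: [500.6, -179.0, 32.1]
tool_rot: [-1.571, 0.001, -1.572]
force: [-0.7, -1.4, -0.1]
width: 23.6
```

```bash
python3 - <<'E'
from h import *
s=ctrl.read_state(); print(s['clock'],s['eef_pos'],s['tool_rot'],s['force'],s['width'],np.round(s['qpos'],3))
E
```

```text
16.525 [ 500.63282783 -178.99892881   32.14808882] [-1.57129220e+00  6.01306786e-04 -1.57167774e+00] [-0.69316743 -1.41258554 -0.06859178] 23.601615057038618 [-0.144  0.908  0.707  2.003 -1.029  0.64  -0.304]
```

{"fn": "apply_moves", "kwargs": {"motion": [[-0.2,0,0.02,0,2.4],[-0.4,0,0.04,0,2.4],[-0.55,0,0.06,0,2.4],[-0.55,0,0.06,0,2.4]]}}

```text
clock: 17.02
eef_pos: [501.6, -173.5, 32.3]
tool_rot: [-1.571, 0.001, -1.572]
force: [0.6, -0.5, -0.6]
width: 24.0
```

```bash
python3 - <<'E'
from h import *
s,p,C,o=meas('wrist','w12.png'); print(s['clock'],s['eef_pos'],s['tool_rot'],s['force'],s['width'],np.round(s['qpos'],3),o)
print([(np.round(x['location'],1).tolist(),round(x['confidence'],2)) for x in ctrl.mark_of(p,'lever_peg_top')])
q=pts(masks(p)['blue']); print(q.min(0),q.max(0))
E
```

```text
17.025 [ 501.62929088 -173.48472574   32.26580818] [-1.57064625e+00  5.82420360e-04 -1.57157516e+00] [ 0.64619113 -0.48102629 -0.56267126] 24.036483924415368 [-0.154  0.906  0.705  2.006 -1.031  0.638 -0.312] {'yel': (170.54, 1194, 82.8), 'red': (173.47, 414, 97.0)}
[([502.3, -179.2, 58.7], 0.81)]
[280 193] [309 317]
```

View pics/w12.png

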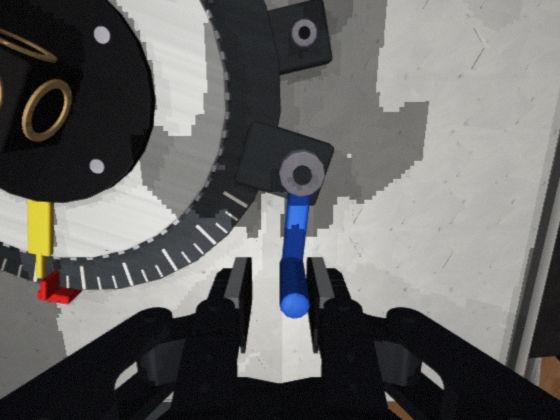

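{"fn": "apply_moves", "kwargs": {"motion": [[-0.15,0,0.02,0,2.4],[-0.3,0,0.04,0,2.4],[-0.3,0,0.04,0,2.4]]}}

```text
clock: 17.5
eef_pos: [501.7, -171.2, 32.3]
tool_rot: [-1.571, -0.001, -1.572]
force: [-0.5, -1.7, 0.4]
width: 23.6
```

```bash
python3 - <<'E'
from h import *
s,p,C,o=meas('wrist','w13.png'); print(s['clock'],s['eef_pos'],s['force'],s['width'],np.round(s['qpos'],3))
print([(np.round(x['location'],1).tolist(),round(x['confidence'],2)) for x in ctrl.mark_of(p,'lever_peg_top')])
E
```

```text
17.5 [ 501.70736886 -171.24437118   32.30503885] [-0.45078321 -1.69658059  0.41821263] 23.612993055897704 [-0.159  0.906  0.705  2.008 -1.031  0.636 -0.317]
[([499.4, -173.5, 58.6], 0.91)]
```

{"fn": "apply_moves", "kwargs": {"motion": [[-0.15,0,0.03,0,2.4],[-0.3,0,0.05,0,2.4],[-0.3,0,0.05,0,2.4]]}}

```text
clock: 17.98
eef_pos: [501.8, -171.1, 32.4]
tool_rot: [-1.571, -0.005, -1.574]
force: [-1.9, -7.4, -3.9]
width: 24.0
```

```bash
python3 - <<'E'
from h import *
s,p,C,o=meas('wrist','w14.png'); print(s['clock'],s['eef_pos'],s['force'],s['width'],np.round(s['qpos'],3))
print([(np.round(x['location'],1).tolist(),round(x['confidence'],2)) for x in ctrl.mark_of(p,'lever_peg_top')])
E
```

```text
17.975 [ 501.80196019 -171.06354547   32.36869937] [-1.85794656 -7.40879616 -3.90746692] 23.9738132998092 [-0.163  0.906  0.707  2.01  -1.031  0.632 -0.322]
[([499.9, -176.2, 56.5], 0.73)]
```

View pics/w14.png

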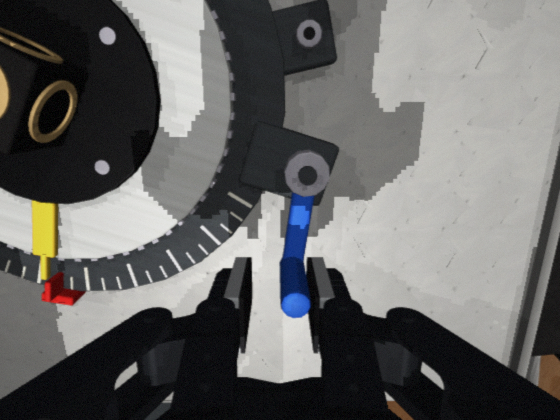

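{"fn": "apply_moves", "kwargs": {"motion": [[0.5,0,0,0,2.4],[0.5,0,0,0,3.2],[0.5,0,0,0,3.6],[0.5,-2,0,0,3.6],[0.5,-5,0,0,3.6],[0.5,-9,0,0,3.6],[-1,-14,0,-0.15,3.6],[-3,-19,0,-0.3,3.6],[-5,-23,0,-0.45,3.6],[-6,-23,0,-0.57,3.6],[-6,-23,0,-0.57,3.6],[-6,-23,0,-0.57,3.6],[-6,-23,0,-0.57,3.6]]}}

```text
clock: 19.7
eef_pos: [502.0, -108.5, 261.8]
tool_rot: [-1.572, 0.0, -1.004]
force: [0.1, 0.4, 0.5]
width: 35.8
```

```bash
python3 - <<'E'
from h import *
s,p,C,o=meas('wrist','w15.png'); print(s['clock'],s['eef_pos'],s['tool_rot'],s['force'],np.round(s['qpos'],2),o)
sc=screws(p,C); print(sc)
M=masks(p)
for k,z,r0,r1 in [('yel',26,50,84),('red',22.5,85,96),('red',22.5,85,92)]:
    q=pts(M[k]); W=topl(p,C,q,z)-c0; r=np.hypot(*W.T); a=np.degrees(np.arctan2(W[:,1],W[:,0]))%360
    m=(r>r0)&(r<r1)&(a>120)&(a<230); print(k,np.median(a[m]),a[m].mean(),m.sum())
for q in ['post_top','lever_peg_top','pointer_tip','flag_mark','cube','lens','slides','vial']: print(q,[(np.round(x['location'],1).tolist(),round(x['confidence'],2)) for x in ctrl.mark_of(p,q)[:2]])
p=snap('scene','s15.png')
for q in ['post_top','lever_peg_top','pointer_tip','flag_mark','cube','lens','slides','vial']: print(q,[(np.round(x['location'],1).tolist(),round(x['confidence'],2)) for x in ctrl.mark_of(p,q)[:2]])
im=cv2.imread('pics/s15.png'); cv2.imwrite('pics/s15z.png',cv2.resize(im[180:320,220:420],None,fx=4,fy=4,interpolation=cv2.INTER_CUBIC))
E
```

```text
19.7 [ 502.00289194 -108.53079116  261.77572666] [-1.57205805e+00  3.46780906e-04 -1.00423374e+00] [0.14395071 0.39591279 0.47035768] [-0.44  0.54  0.92  1.87 -0.51  0.99 -0.3 ] {'yel': (169.38, 212, 83.4), 'red': (169.37, 46, 97.0)}
[(36.0, 304.6, 448), (35.9, 214.6, 677), (36.1, 34.3, 621), (35.9, 124.4, 623)]
yel 169.37558753120715 169.39626555631858 212
red 169.3271095052491 169.3262340753878 38
red 169.13611193673736 169.26442226443612 17
post_top [([641.7, -97.0, 60.8], 0.87)]
lever_peg_top [([499.6, -175.6, 56.8], 0.7), ([579.1, -74.9, 30.8], 0.43)]
pointer_tip [([496.4, -65.1, 22.6], 0.77)]
flag_mark [([498.6, -58.9, 26.1], 0.63)]
cube [([582.2, -77.1, 26.3], 0.71)]
lens [([651.2, -215.0, -3.6], 0.98)]
slides []
vial [([578.3, -79.7, -2.4], 0.29)]
post_top [([635.5, -97.5, 67.9], 0.56)]
lever_peg_top []
pointer_tip [([495.7, -59.3, 21.0], 0.58)]
flag_mark [([580.8, -75.9, 0.9], 0.59), ([492.3, -59.1, 23.6], 0.55)]
cube [([577.2, -74.8, 24.3], 0.95)]
lens [([649.3, -214.6, -2.4], 0.86)]
slides [([650.4, 78.8, 3.9], 0.72)]
vial [([724.0, 1.4, 0.4], 0.79)]
```

View pics/w15.png

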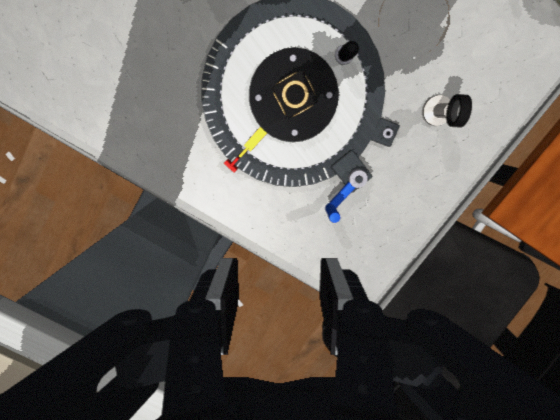

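View pics/s15z.png

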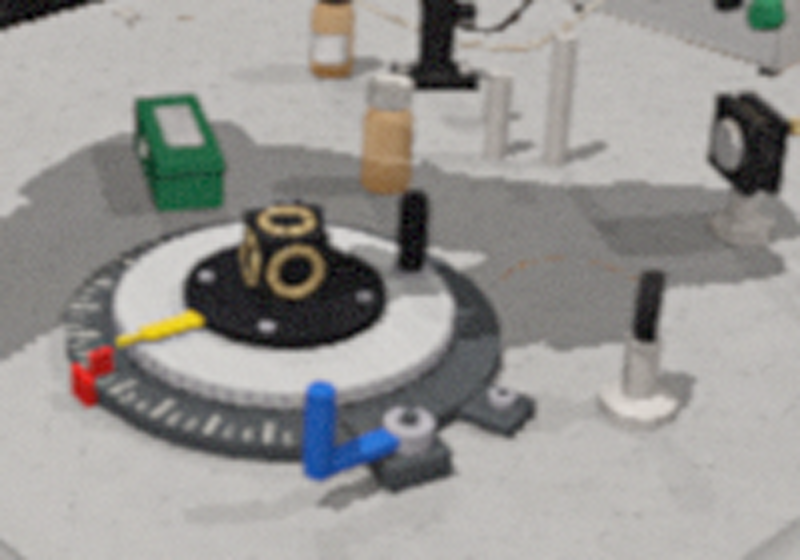

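```bash
python3 - <<'E'
from h import *
s=ctrl.read_state(); p=snap('wrist','w16.png'); C=cam(p,s)
im=cv2.imread('pics/w16.png'); big=cv2.resize(im[0:120,280:440],None,fx=5,fy=5,interpolation=cv2.INTER_CUBIC)
for hw,col in [(-8.6,(0,255,0)),(-5.7,(0,0,255)),(0,(255,0,255))]:
    a=np.radians(169.4-180+hw)
    t=np.linspace(0,2*np.pi,60)
    for z,rad in [(61.5,6.5),(21,7)]:
        X=np.c_[c0[0]+64*np.cos(a)+rad*np.cos(t),c0[1]+64*np.sin(a)+rad*np.sin(t),0*t+z]
        q=((proj(p,C,X)-[280,0])*5).astype(int); cv2.polylines(big,[q],True,col,1)
cv2.imwrite('pics/w16z.png',big)
E
```

```text
(no output)
```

View pics/w16z.png

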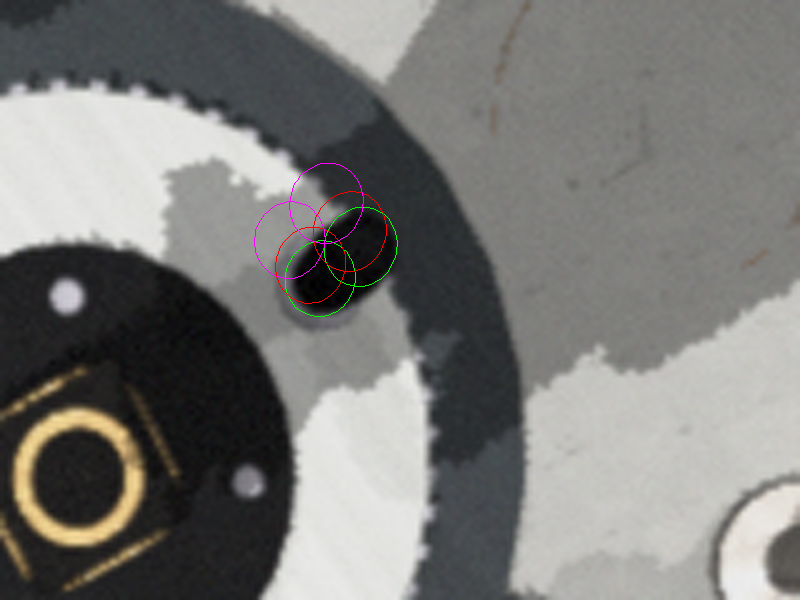

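The post, at zoom (360,245) for its top, matches the green outline, which is the clockwise end of the slack. The pointer is on the flag, the lever is home and the arm is clear, so I'll hand the job in.

```bash
python3 -c "
from cell import ctrl
print(ctrl.read_state()['clock']); print(ctrl.finish_job())"
```

```text
20.65
the job is handed in; nothing more can be done
None
```

The stage is set to its red flag with the backlash taken up clockwise, and the blue lock lever is fully home. I handed the job in at 20.65 s; it gives no verdict.

I straddled the post with the fingers and turned the ring anticlockwise until the pointer stood about 17.5° past the flag. I then drove it back clockwise onto the flag, opened the fingers and lifted clear. Finally I swung the lever by its peg until it met the stop, where the force rose to about 7 N.

**Pointer:** it measured 169.4° against 169.1–169.3° for the flag, an error under 0.5 mm at the tip. It did not shift while the lever was swung: the platform screws read the same before and after.

**Backlash:** in the wrist picture the post lies on the outline drawn for handwheel -0.15, the clockwise end of the slack.

**Lever:** it points nearly along stage -x, about 1.4 rad.

**Cube, vial, green box and lens:** they show where they stood at the start, within the networks' few millimetres. The arm was clear of everything.

**Disagreements:**
- The networks put the stage centre about 1.5 mm off the screw circle, so I used the screw circle.
- The pointer and flag positions from the networks were several millimetres apart between views, and a few detections were plainly wrong.
- The scene camera reads the pointer and flag angles about 4° high because it sees the sides of the parts, so I used it only as a rough check.
- Joint 5 came within 0.07 rad of its limit during the lever swing, so I finished that push without turning the wrist further.

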